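# Unscrew the water filter cap whose thread hand is unknown

### The arm

A 6-joint arm with a two-finger parallel gripper is mounted at the origin on the work surface. World frame = base frame: x ahead of the robot, y to its left, z up, the work surface at z = 0. Lengths are in mm, angles in rad, forces in N, time in s.
With the tool pointing down it reaches from about 250 to 725 mm from the base axis. Payload 9.7 kg.
Tool frame: the origin (TCP) lies midway between the tips of the shut fingers; the grasp point (between the pads) lies 19 mm behind it; z points along the fingers, x is the direction in which the jaws open and shut, and the axes are right-handed (so a half turn about z gives the same grasp; the last joint's range is limited). The gripper opens to 85 mm and grips with 20 to 120 N. Pads are 22 mm wide; open, the fingers measure 114 mm over their backs; the gripper's body (76 mm by 85 mm) begins 54 mm behind the grasp point. The pads swing forward as they close: fully open they stand 13 mm farther back than shut.
Start: joints at [1.112, 0.087, 0.176, 1.66, 0, 1.571], TCP at [243.577, 493.12, 231.284] pointing down, gripper open.
Joint ranges: [-3.13, 3.13], [-0.85, 1.81], [-1.15, 1.24], [-2.2, 2.28], [-1.44, 1.52], [-3.14, 3.14]. Speed limits (rad/s): [2.22, 2.22, 2.57, 3.14, 3.14, 3.14].

### API

Orientations are given as a unit quaternion [w, x, y, z].
In Python, from workcell import manip, eyes gives the robot as it stands.
- The arm moves only by the tool play_rows, never from a script. Its argument "commands" is a list of rows, each an object with "dp": the shift along the tool's x, y, z in cm, a list of three; "delta_rot": the turn, a rotation vector about the tool's x, y, z in rad, a list of three; "claw": the closure in counts, from 0 (fully open) to 255 (shut). In form: [{"dp": [x, y, z], "delta_rot": [ax, ay, az], "claw": claw}, ...]. A call has 1 to 10 rows; each row is the pose to reach, as a shift and turn from the pose measured when the call began, along the tool's axes at that moment; what a row does not reach only later rows make up. A row lasts 1/10 s, in which the tool goes at most 50 mm and 8.59 degrees, less where a joint would pass 70% of its speed; a pose out of reach is approached as far as the arm can. A call with a gripper value outside its range is refused whole. The fingers move at their own pace and stop on an object; "force" is the grip in N (left out, the last holds). Time passes only in rows, so rows that repeat a pose let the fingers close. It gives the time, the measured TCP pose, the force and the opening at its end, in the units of the state.
- manip.state(): the state, without advancing time (a new reading comes with each control period).
- eyes.capture(name): name is "scene" or "top"; returns a dict with "image" (420x560x3 uint8, red, green, blue), "fx", "fy", "cx", "cy" (pixels), "k1" (the pictures are not rectified: a ray, as slopes to the right and down, at radius r is drawn at 1 + k1 r^2 times it, then the intrinsics apply), "rvec" (rotation vector, rad) and "tvec" (3), from world to camera coordinates, as OpenCV has them. Camera axes: x right, y down, z forward; pixel columns grow to the right and rows downward; lengths in mm; the calibration is good to about 2 mm. A picture is of the moment at which its call begins. There is no depth.
- manip.sign_off(): hands the job in, once; it reports no verdict.
The state is a dict: "time_s": time; "q": joint angles; "joint_velocities": joint speeds; "joint_efforts": joint torques, N m; "eef_pos": TCP position; "tcp_rot": TCP orientation; "ft_force": force on the tool from outside, world axes, zero at the start; "torque": the same for the moment, N m; "opening": finger opening in mm.
Only numpy, scipy, OpenCV 4.12 (cv2) and the standard library are available. Lean on these libraries where they do the work, as an engineer would, in place of code of your own. Each camera call takes 0.05 s, during which the arm holds its last target. There are 200 camera calls.

### The job

The bar's water filter needs a new cartridge: slide the flat steel cover of the white filter box fully open, then unscrew the winged cap in the well beneath it. Its thread may be left- or right-handed and you cannot see which, so try the cap one way and, if it will not turn, the other; turn it until it is free, lift it straight out, and finish while still holding it in the gripper, upright and still, over its well and about 80 mm or more clear above the top of the box. Leave the cover open and do not shift the other things on the counter.

Things in the scene. Friction and masses are not known exactly. Their poses are not given: they have to be found in the camera images.
- filter_box: White plastic water filter box fixed to the counter, 176 (x) by 330 (y) by 100 mm high; origin at the centre of its underside, axes x across, y along, z up. Its -y half is an open well compartment (inside 152 by 150 mm, centre at y = -80 mm) under the sliding cover; its +y half is closed by a panel onto which the cover slides. Steel rails 9 mm high run along both long sides of its top.
- cover (a joint): Slide of the flat steel cover (156 by 156 by 4 mm, lying on top of the box): 0 = closed over the well, 0.155 m = fully open; the cover moves along the box's +y as it grows. Friction about 2.5 N, it stays where it is left. It may start up to 20 mm ajar.
- cover_handle (a point): Centre of the upright bar handle in the middle of the cover: a steel bar 60 mm long along the box's x, 12 mm thick, 32 mm tall (this point is 16 mm above the cover's top face and 16 mm below the bar's top); axes as the box's, moves with the cover.
- well (a point): Centre of the round neck's top face in the well, 52 mm above the counter, on the cap's axis at the start; axes as the box's.
- cap_grip (a point): Centre of the upright wing on the loose grey plastic cap (85 to 170 g): wing 52 mm long along this point's x, 12 mm thick along y, 30 mm tall. Under it a disc 62 mm in diameter, 14 mm thick, top 15 mm below this point; below that the stem. At the start the cap is screwed in, disc on the neck, wing along the box's x within 0.06 rad, wing top 4 mm below the cover.
- cap_foot (a point): Lowest point of the cap, the foot of its 27 mm stem (with two lugs 45 mm over their ends), 54 mm below cap_grip. Coarse quarter-turn thread of either hand: the tightening way it stops dead within 0.2 rad of the start; the loosening way it turns easily to an end stop 1.05 to 1.25 rad from the start, and in the last 0.2 rad it lifts straight out; before that it cannot be lifted.

How it is judged (in metres and radians):
On the way, in this order (a step that is already met when the one before it is completed fails the run):
1. the cover is slid fully open while the cap still sits in its neck (value of joint cover above 0.145 m and z of cap_grip in the frame of well below 0.036 m), for 0.1 s.
2. the cap is turned loose the way its thread allows, still down in its neck (angle between the x axis of cap_grip and the x axis of filter_box, either way round above 0.75 rad and z of cap_grip in the frame of well below 0.04 m and horizontal distance between cap_grip and well below 0.01 m).
At the end, for the whole second after the job is handed in: The cover is open (at least 140 of 155 mm); the cap is held in the fingers, still, within 0.25 rad of upright, within 70 mm sideways of its well, its lowest point more than 60 mm above the box's 100 mm top (the wing's centre more than 215 mm above the counter), not resting on the box (value of joint cover above 0.14 m and z of cap_grip in the frame of filter_box above 0.215 m and horizontal distance between cap_grip and well below 0.07 m and angle between cap_grip's own z axis and vertical below 0.25 rad and linear speed of cap below 0.02 m/s and contact force between cap and the fingers above 1 N and contact force between cap and filter_box below 0.05 N); the arm keeps its last pose, push and grip.
It fails at once if one of the other things on the counter is shifted by more than 30 mm (distance of any of coasters, mug, tumbler, cartridge, marker, tea_box, cup from where it was at the start of the episode above 0.03 m).
It also fails if it takes over 58 s, if anything falls off the work surface, if the arm or the gripper's body presses on something with over 40 N, if the wrist force passes 120 N, or if a joint passes its speed limit or range.

## Working session

There is one attempt and no reset: what is moved stays moved. The work goes in short steps, Python scripts to look and compute and a tool call to move; the robot and the scene stay as the last step left them, time stands still between calls to the robot, and variables do not carry over. Pictures are saved under pics/ and viewed, about 8 in all and at most 12, crops included, and the job is handed in when it is done.

Besides the shell and the picture viewer there is one more tool, called as name([rows], argument=value, ...), one row to a line, values as JSON. play_rows: Moves the arm, as the interface text tells. Its arguments: {"type":"object","properties":{"commands":{"type":"array","items":{"type":"object","properties":{"dp":{"type":"array","items":{"type":"number"}},"delta_rot":{"type":"array","items":{"type":"number"}},"claw":{"type":"number"}}}},"force":{"type":"number"}},"required":["commands"]}

```bash
mkdir -p pics; cat > h.py <<'E'
import numpy as np, cv2
from scipy.spatial.transform import Rotation as R
from workcell import manip, eyes
def shot(n,f):
    c=eyes.capture(n); cv2.imwrite('pics/'+f,c['image'][:,:,::-1]); 
    np.save('pics/'+f+'.npy',{k:v for k,v in c.items()},allow_pickle=True); return c
def load(f): return np.load('pics/'+f+'.npy',allow_pickle=True).item()
def ray(c,u,v):
    K=np.array([[c['fx'],0,c['cx']],[0,c['fy'],c['cy']],[0,0,1.]])
    d=np.array([(u-c['cx'])/c['fx'],(v-c['cy'])/c['fy']]); p=d.copy()
    for _ in range(20): p=d/(1+c['k1']*(p@p))
    M=R.from_rotvec(np.ravel(c['rvec'])).as_matrix(); t=np.ravel(c['tvec'])
    return -M.T@t, M.T@np.array([p[0],p[1],1])
def onz(c,u,v,z):
    o,d=ray(c,u,v); return o+d*(z-o[2])/d[2]
def proj(c,P):
    M=R.from_rotvec(np.ravel(c['rvec'])).as_matrix(); p=M@np.array(P,float)+np.ravel(c['tvec']); p=p[:2]/p[2]
    p=p*(1+c['k1']*(p@p)); return p*[c['fx'],c['fy']]+[c['cx'],c['cy']]
E
python3 - <<'E'
from h import *
a=shot('top','t0.png');b=shot('scene','s0.png')
for c in(a,b): print(ray(c,c['cx'],c['cy']),c['fx'],c['k1'])
s=manip.state();print(s)
E
```

```text
(array([470.16944266,   3.73763102, 728.17915018]), array([ 0.16580261, -0.03794915, -0.98542851])) 544.1970042015573 0.01436064277312799
(array([1089.82206029,   84.76775677,  430.40863045]), array([-0.83584674, -0.16573817, -0.52334604])) 448.29156592448015 -0.08047628737208071
{'time_s': 0.1, 'q': array([ 1.11197687e+00,  8.73830347e-02,  1.75251701e-01,  1.65981896e+00,
       -1.39333342e-05,  1.57083944e+00]), 'joint_velocities': array([-0.00090836, -0.0008386 ,  0.00234802, -0.00244044, -0.00134393,
       -0.00196689]), 'joint_efforts': array([-1.57426111e-04, -5.21560800e+01,  4.65653586e+01,  1.58680254e-02,
       -8.37774223e-06,  9.58219232e-06]), 'eef_pos': array([243.50358926, 492.93394004, 230.68576016]), 'tcp_rot': array([ 3.10449092e-04,  8.49390408e-01,  5.27764722e-01, -4.86392770e-04]), 'ft_force': array([0.4753954 , 0.18623838, 0.69601106]), 'torque': array([-0.05122419,  0.02429695,  0.0011344 ]), 'opening': 85.08015558799478}
```

View pics/t0.png

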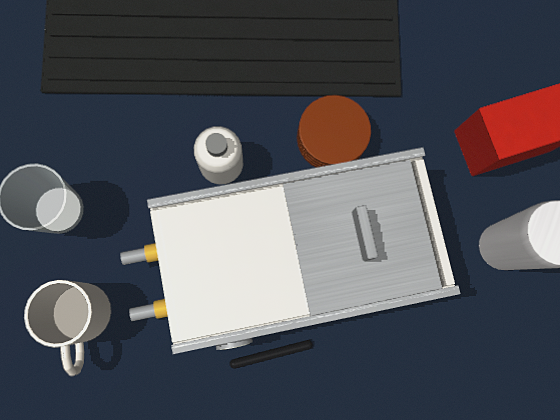

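View pics/s0.png

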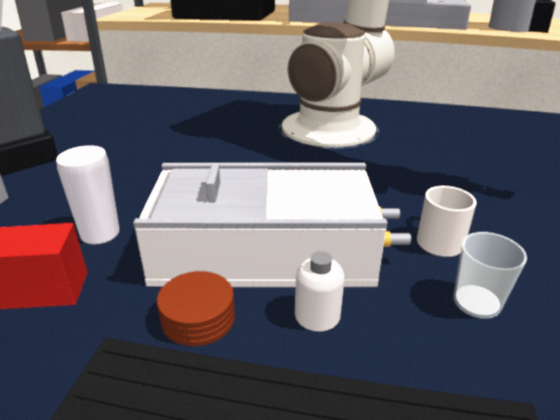

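The top view shows the box with its outer rail corners near (150,201), (423,150), (459,290) and (174,350). The cover is at the right, with its handle around (366,233), and +y box points left. The scene view agrees: the cover is nearly closed, coasters and a bottle stand on the +x side, and a marker lies on the -x side.

```bash
python3 - <<'E'
from h import *
c=load('t0.png')
for z in(100,109):
  P=[onz(c,u,v,z) for u,v in[(150,201),(423,150),(459,290),(174,350)]]
  print(z,[p[:2].round(1) for p in P],[np.linalg.norm(P[i]-P[(i+1)%4]).round(1) for i in range(4)],np.mean(P,0)[:2])
  d=(P[0]-P[1])+(P[3]-P[2]); print('yaw of y axis',np.arctan2(-d[0],d[1]))
im=c['image'][130:370,130:480][:,:,::-1]
cv2.imwrite('pics/c0.png',cv2.resize(im,None,fx=2.28,fy=2.28,interpolation=cv2.INTER_CUBIC))
E
```

```text
100 [array([590.2, 127.5]), array([ 653.6, -197. ]), array([ 486.3, -230.7]), array([421.2,  95.2])] [np.float64(330.6), np.float64(170.7), np.float64(332.3), np.float64(172.0)] [537.80778841 -51.26083444]
yaw of y axis 0.19515887660830336
109 [array([588.4, 125.7]), array([ 651. , -194.1]), array([ 486.1, -227.3]), array([421.9,  93.8])] [np.float64(325.9), np.float64(168.2), np.float64(327.5), np.float64(169.6)] [536.83872551 -50.47286466]
yaw of y axis 0.1951588766083034
```

View pics/c0.png

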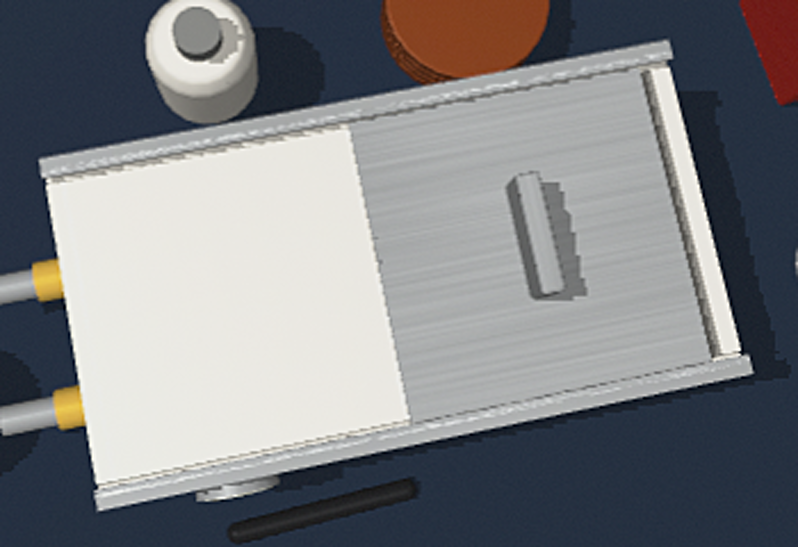

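The crop shows the handle top centre near full-image (367.3,232.6), and the inner wall strip exposed at the -y end, so the cover is slightly ajar. Now I'll refine the fix and work out the first move.

```bash
cat >> h.py <<'E'
def goto(P,yaw,st=None):
    """shift cm in tool axes and rotvec to reach TCP P, tool down, tool x at yaw"""
    s=manip.state(); q=s['tcp_rot']; M=R.from_quat([q[1],q[2],q[3],q[0]])
    T=R.from_matrix(np.array([[np.cos(yaw),np.sin(yaw),0],[np.sin(yaw),-np.cos(yaw),0],[0,0,-1]]).T)
    d=M.inv().apply(np.array(P)-s['eef_pos'])/10
    print('dp',d.round(2),'rot',(M.inv()*T).as_rotvec().round(3),'at',s['eef_pos'].round(1),'q6',s['q'][5].round(2),'t',s['time_s'],'F',s['ft_force'].round(1),'op',s['opening'].round(1))
E
python3 - <<'E'
from h import *
c=load('t0.png'); f=lambda x,y:(130+(x+.5)/2.28-.5,130+(y+.5)/2.28-.5)
P=np.array([onz(c,*f(*p),109)[:2] for p in[(40,160),(670,42),(752,372),(97,510)]])
d=(P[0]-P[1])+(P[3]-P[2]); yaw=np.arctan2(-d[0],d[1]);o=P.mean(0)
print('sizes',[np.linalg.norm(P[i]-P[(i+1)%4]).round(1) for i in range(4)],'o',o,'yaw',yaw)
B=np.array([[np.cos(yaw),-np.sin(yaw)],[np.sin(yaw),np.cos(yaw)]])
print('well',o+B@[0,-80])
hs=[onz(c,*f(*p),136)[:2] for p in[(519,176),(540,173),(563,293),(543,298)]]
hc=np.mean(hs,0);print('handle',hc,'in box',B.T@(hc-o),[np.linalg.norm(hs[i]-hs[(i+1)%4]).round(1) for i in range(4)])
for p in[(349,128),(410,420),(645,72),(714,355)]: print('cover corner in box',B.T@(onz(c,*f(*p),104)[:2]-o))
# scene check: where does handle top and rail corners project
s=load('s0.png')
print('scene proj handle top',proj(s,[*hc,136]),'box corners',[proj(s,[*p,109]).round(0) for p in P])
goto([*hc,190],yaw+np.pi/2)
E
```

```text
sizes [np.float64(330.0), np.float64(173.6), np.float64(329.8), np.float64(174.6)] o [536.01806324 -49.54409004] yaw 0.19538711619134805
well [ 551.54976723 -128.02189691]
handle [ 548.41491402 -118.49099753] in box [ -1.2248162  -70.04182884] [np.float64(10.5), np.float64(59.3), np.float64(10.0), np.float64(60.3)]
cover corner in box [74.84700222  7.91305504]
cover corner in box [-76.04250114   7.87101618]
cover corner in box [  74.63393069 -150.33822719]
cover corner in box [ -75.02781013 -149.51925438]
scene proj handle top [212.14775613 171.94603186] box corners [array([386., 222.]), array([133., 222.]), array([162., 163.]), array([365., 163.])]Traceback (most recent call last):
  File "<stdin>", line 14, in <module>
  File "h.py", line 24, in goto
    print('dp',d.round(2),'rot',(M.inv()*T).as_rotvec().round(3),'at',s['eef_pos'].round(1),'q6',s['q'][5].round(2),'t',s['time_s'],'F',s['ft_force'].round(1),'op',s['opening'].round(1))
                                                                                                                                                                    ^^^^^^^^^^^^^^^^^^
AttributeError: 'float' object has no attribute 'round'
```

```bash
sed -i "s/s\['opening'\].round(1)/round(s['opening'],1)/" h.py; python3 - <<'E'
from h import *
goto([548.7,-118.5,200],0.1954+np.pi/2)
E
```

```text
dp [-41.3   54.44   3.12] rot [-0.     0.001 -0.654] at [243.5 492.9 230.7] q6 1.57 t 0.1 F [0.5 0.2 0.7] op 85.1
```

play_rows([
  {"dp": [-20, 27, 0], "delta_rot": [0, 0, -0.3], "claw": 0},
  {"dp": [-20, 27, 0], "delta_rot": [0, 0, -0.3], "claw": 0},
  {"dp": [-20, 27, 0], "delta_rot": [0, 0, -0.3], "claw": 0},
  {"dp": [-41.3, 54.4, 1], "delta_rot": [0, 0, -0.654], "claw": 0},
  {"dp": [-41.3, 54.4, 1], "delta_rot": [0, 0, -0.654], "claw": 0},
  {"dp": [-41.3, 54.4, 1], "delta_rot": [0, 0, -0.654], "claw": 0},
  {"dp": [-41.3, 54.4, 1], "delta_rot": [0, 0, -0.654], "claw": 0},
  {"dp": [-41.3, 54.4, 3], "delta_rot": [0, 0, -0.654], "claw": 0},
  {"dp": [-41.3, 54.4, 3], "delta_rot": [0, 0, -0.654], "claw": 0},
  {"dp": [-41.3, 54.4, 3], "delta_rot": [0, 0, -0.654], "claw": 0},
], force=40)

```text
time_s: 1.1
eef_pos: [459.8, 60.1, 216.1]
tcp_rot: [0.0, 0.635, 0.773, -0.001]
ft_force: [1.5, 1.2, -0.1]
opening: 85.4
```

```bash
python3 - <<'E'
from h import *
goto([548.7,-118.5,150],0.1954+np.pi/2)
E
```

```text
dp [-19.23   5.26   6.63] rot [-0.001  0.001 -0.   ] at [459.8  60.1 216.1] q6 -0.06 t 1.1 F [ 1.5  1.2 -0.1] op 85.4
```

play_rows([
  {"dp": [-19.2, 5.3, 4], "delta_rot": [0, 0, 0], "claw": 0},
  {"dp": [-19.2, 5.3, 4], "delta_rot": [0, 0, 0], "claw": 0},
  {"dp": [-19.2, 5.3, 4], "delta_rot": [0, 0, 0], "claw": 0},
  {"dp": [-19.2, 5.3, 4], "delta_rot": [0, 0, 0], "claw": 0},
  {"dp": [-19.2, 5.3, 4], "delta_rot": [0, 0, 0], "claw": 0},
  {"dp": [-19.2, 5.3, 6.6], "delta_rot": [0, 0, 0], "claw": 0},
  {"dp": [-19.2, 5.3, 6.6], "delta_rot": [0, 0, 0], "claw": 0},
  {"dp": [-19.2, 5.3, 6.6], "delta_rot": [0, 0, 0], "claw": 0},
])

```text
time_s: 1.9
eef_pos: [548.5, -117.5, 150.3]
tcp_rot: [-0.0, 0.635, 0.773, -0.001]
ft_force: [-0.4, 0.1, 0.5]
opening: 85.8
```

```bash
python3 - <<'E'
from h import *
goto([548.7,-118.5,110],0.1954+np.pi/2)
shot('top','t1.png')
E
```

```text
dp [-0.1   0.01  4.03] rot [-0.002  0.     0.   ] at [ 548.5 -117.5  150.3] q6 -0.41 t 1.9 F [-0.4  0.1  0.5] op 85.8
```

View pics/t1.png

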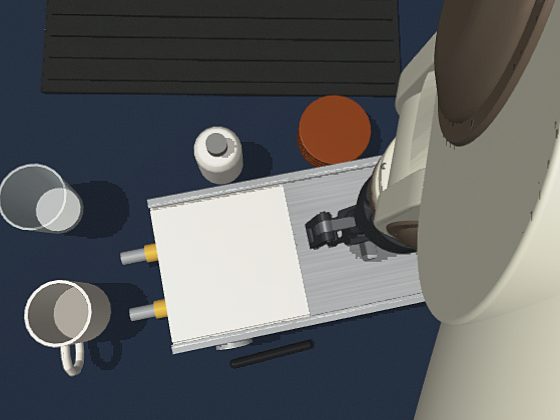

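The gripper is over the handle, with one finger near (325,232) on the +y side, and nothing else has moved. Next I descend and close.

play_rows([
  {"dp": [-0.1, 0, 2], "delta_rot": [0, 0, 0], "claw": 0},
  {"dp": [-0.1, 0, 4], "delta_rot": [0, 0, 0], "claw": 0},
  {"dp": [-0.1, 0, 4], "delta_rot": [0, 0, 0], "claw": 100},
  {"dp": [-0.1, 0, 4], "delta_rot": [0, 0, 0], "claw": 255},
  {"dp": [-0.1, 0, 4], "delta_rot": [0, 0, 0], "claw": 255},
  {"dp": [-0.1, 0, 4], "delta_rot": [0, 0, 0], "claw": 255},
  {"dp": [-0.1, 0, 4], "delta_rot": [0, 0, 0], "claw": 255},
  {"dp": [-0.1, 0, 4], "delta_rot": [0, 0, 0], "claw": 255},
], force=40)

```text
time_s: 2.75
eef_pos: [549.5, -118.6, 112.1]
tcp_rot: [0.001, 0.635, 0.773, -0.0]
ft_force: [-0.1, 0.8, 5.4]
opening: 11.2
```

play_rows([
  {"dp": [1.5, 0, -0.1], "delta_rot": [0, 0, 0], "claw": 255},
  {"dp": [3.5, 0, -0.1], "delta_rot": [0, 0, 0], "claw": 255},
  {"dp": [5.5, 0, -0.1], "delta_rot": [0, 0, 0], "claw": 255},
  {"dp": [7.5, 0, -0.1], "delta_rot": [0, 0, 0], "claw": 255},
  {"dp": [9.5, 0, -0.1], "delta_rot": [0, 0, 0], "claw": 255},
  {"dp": [11.5, 0, -0.1], "delta_rot": [0, 0, 0], "claw": 255},
  {"dp": [13, 0, -0.1], "delta_rot": [0, 0, 0], "claw": 255},
  {"dp": [14, 0, -0.1], "delta_rot": [0, 0, 0], "claw": 255},
  {"dp": [14.2, 0, -0.1], "delta_rot": [0, 0, 0], "claw": 255},
  {"dp": [14.2, 0, -0.1], "delta_rot": [0, 0, 0], "claw": 255},
])

```text
time_s: 3.75
eef_pos: [521.8, 21.4, 112.2]
tcp_rot: [0.0, 0.634, 0.773, 0.0]
ft_force: [5.1, 3.2, -10.5]
opening: 11.2
```

```bash
python3 - <<'E'
from h import *
o=np.array([536.02,-49.54]);w=o+75*np.array([-np.sin(.1954),np.cos(.1954)])
goto([*w,112],0.1954+np.pi/2)
E
```

```text
dp [0.27 0.02 0.02] rot [0.    0.    0.001] at [521.8  21.4 112.2] q6 -0.16 t 3.75 F [  5.1   3.2 -10.5] op 11.2
```

play_rows([
  {"dp": [0.2, 0, 0.1], "delta_rot": [0, 0, 0], "claw": 255},
  {"dp": [0.3, 0, 0.1], "delta_rot": [0, 0, 0], "claw": 255},
  {"dp": [0.3, 0, 0.1], "delta_rot": [0, 0, 0], "claw": 255},
  {"dp": [0.3, 0, 0.1], "delta_rot": [0, 0, 0], "claw": 255},
])

```text
time_s: 4.15
eef_pos: [521.8, 21.5, 112.2]
tcp_rot: [0.003, 0.635, 0.772, -0.001]
ft_force: [3.6, -16.1, 0.7]
opening: 10.9
```

play_rows([
  {"dp": [0, 0, 0], "delta_rot": [0, 0, 0], "claw": 0},
  {"dp": [0, 0, 0], "delta_rot": [0, 0, 0], "claw": 0},
  {"dp": [0, 0, 0], "delta_rot": [0, 0, 0], "claw": 0},
  {"dp": [0, 0, 0], "delta_rot": [0, 0, 0], "claw": 0},
  {"dp": [0, 0, -3], "delta_rot": [0, 0, 0], "claw": 0},
  {"dp": [0, 0, -8], "delta_rot": [0, 0, 0], "claw": 0},
  {"dp": [0, 5, -10], "delta_rot": [0, 0, 0], "claw": 0},
  {"dp": [0, 10, -10], "delta_rot": [0, 0, 0], "claw": 0},
  {"dp": [0, 15, -10], "delta_rot": [0, 0, 0], "claw": 0},
  {"dp": [0, 15, -10], "delta_rot": [0, 0, 0], "claw": 0},
])

```text
time_s: 5.15
eef_pos: [672.9, 52.3, 206.1]
tcp_rot: [0.0, 0.635, 0.773, -0.003]
ft_force: [-0.4, 0.6, -0.9]
opening: 85.3
```

View pics/c2.png

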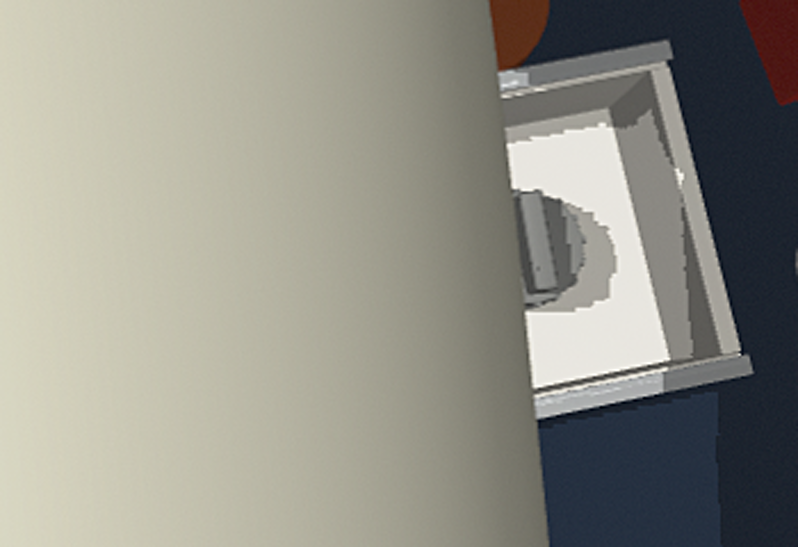

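The cover is open. The cap's wing top face runs from about crop (535,193) to (545,291), i.e. centre (540,242).

```bash
python3 - <<'E'
from h import *
c=load('t2.png'); f=lambda x,y:(130+(x+.5)/2.28-.5,130+(y+.5)/2.28-.5)
yaw=.1954;B=np.array([[np.cos(yaw),-np.sin(yaw)],[np.sin(yaw),np.cos(yaw)]]);o=np.array([536.02,-49.54])
hs=np.array([onz(c,*f(*p),96)[:2] for p in[(525,195),(542,192),(556,289),(536,292)]])
m=hs.mean(0);d=hs[0]+hs[1]-hs[2]-hs[3]
print(m,B.T@(m-o),'ang',np.arctan2(d[1],d[0])-yaw,[np.linalg.norm(hs[i]-hs[(i+1)%4]).round(1) for i in range(4)])
w=np.array([521.8,21.5])-155*B[:,1];print('well from stop',w,B.T@(w-o))
goto([*((m+w)/2),150],yaw+np.pi/2)
E
```

```text
[ 549.9676506 -125.8746608] [ -1.13882872 -77.59007969] ang -0.09920061555396975 [np.float64(9.1), np.float64(50.8), np.float64(10.5), np.float64(50.6)]
well from stop [ 551.89463547 -130.55036309] [ -0.15634361 -82.55094509]
dp [-15.32 -15.24   5.9 ] rot [-0.004  0.005 -0.   ] at [670.9  52.  207.6] q6 -0.12 t 5.2 F [-0.2  0.3 -0.4] op 85.6
```

play_rows([
  {"dp": [-4, -4, 0], "delta_rot": [0, 0, 0], "claw": 0},
  {"dp": [-8, -8, 1], "delta_rot": [0, 0, 0], "claw": 0},
  {"dp": [-12, -12, 2], "delta_rot": [0, 0, 0], "claw": 0},
  {"dp": [-15.3, -15.2, 4], "delta_rot": [0, 0, 0], "claw": 0},
  {"dp": [-15.3, -15.2, 5.9], "delta_rot": [0, 0, 0], "claw": 0},
  {"dp": [-15.3, -15.2, 5.9], "delta_rot": [0, 0, 0], "claw": 0},
  {"dp": [-15.3, -15.2, 5.9], "delta_rot": [0, 0, 0], "claw": 0},
  {"dp": [-15.3, -15.2, 5.9], "delta_rot": [0, 0, 0], "claw": 0},
])

```text
time_s: 6.0
eef_pos: [551.9, -127.2, 151.7]
tcp_rot: [0.001, 0.634, 0.773, -0.003]
ft_force: [0.3, 0.1, 0.2]
opening: 85.4
```

```bash
python3 - <<'E'
from h import *
goto([550.9,-128.2,72],.1954+np.pi/2)
E
```

```text
dp [-0.04 -0.1   7.97] rot [-0.002  0.005  0.001] at [ 551.9 -127.2  151.7] q6 -0.42 t 6.0 F [0.3 0.1 0.2] op 85.4
```

play_rows([
  {"dp": [0, -0.1, 3], "delta_rot": [0, 0.005, 0], "claw": 0},
  {"dp": [0, -0.1, 6], "delta_rot": [0, 0.005, 0], "claw": 0},
  {"dp": [0, -0.1, 8], "delta_rot": [0, 0.005, 0], "claw": 0},
  {"dp": [0, -0.1, 8], "delta_rot": [0, 0.005, 0], "claw": 0},
  {"dp": [0, -0.1, 8], "delta_rot": [0, 0.005, 0], "claw": 255},
  {"dp": [0, -0.1, 8], "delta_rot": [0, 0.005, 0], "claw": 255},
  {"dp": [0, -0.1, 8], "delta_rot": [0, 0.005, 0], "claw": 255},
  {"dp": [0, -0.1, 8], "delta_rot": [0, 0.005, 0], "claw": 255},
  {"dp": [0, -0.1, 8], "delta_rot": [0, 0.005, 0], "claw": 255},
  {"dp": [0, -0.1, 8], "delta_rot": [0, 0.005, 0], "claw": 255},
], force=30)

```text
time_s: 7.0
eef_pos: [551.0, -127.8, 72.3]
tcp_rot: [-0.0, 0.634, 0.773, -0.001]
ft_force: [-1.4, 1.8, 4.7]
opening: 11.4
```

```bash
python3 - <<'E'
from h import *
goto([550.9,-128.2,72],.1954+np.pi/2); s=manip.state(); print(s['torque'],s['ft_force'])
E
```

```text
dp [-0.04 -0.02  0.03] rot [-0.002  0.     0.001] at [ 551.  -127.8   72.3] q6 -0.42 t 7.0 F [-1.4  1.8  4.7] op 11.4
[0.25874498 0.15421416 0.06059224] [-1.36995057  1.7847565   4.69594835]
```

play_rows([
  {"dp": [0, 0, 0], "delta_rot": [0, 0, 0.07], "claw": 255},
  {"dp": [0, 0, 0], "delta_rot": [0, 0, 0.14], "claw": 255},
  {"dp": [0, 0, 0], "delta_rot": [0, 0, 0.2], "claw": 255},
  {"dp": [0, 0, 0], "delta_rot": [0, 0, 0.26], "claw": 255},
  {"dp": [0, 0, 0], "delta_rot": [0, 0, 0.26], "claw": 255},
], force=30)

```text
time_s: 7.5
eef_pos: [550.9, -126.3, 72.7]
tcp_rot: [-0.001, 0.729, 0.684, 0.0]
ft_force: [-2.9, 8.1, 5.4]
opening: 11.4
```

```bash
python3 - <<'E'
from h import *
goto([550.9,-128.2,72],.1954+np.pi/2); s=manip.state(); print(s['torque'],s['ft_force'])
E
```

```text
dp [-0.19  0.01  0.07] rot [-0.001 -0.002 -0.259] at [ 550.9 -126.3   72.7] q6 -0.16 t 7.5 F [-2.9  8.1  5.4] op 11.4
[1.59728128 0.45302149 1.04430877] [-2.9475565   8.08565041  5.38792917]
```

play_rows([
  {"dp": [0, 0, 0], "delta_rot": [0, 0, -0.1], "claw": 255},
  {"dp": [0, 0, 0], "delta_rot": [0, 0, -0.2], "claw": 255},
  {"dp": [-0.1, 0, 0], "delta_rot": [0, 0, -0.3], "claw": 255},
  {"dp": [-0.1, 0, 0], "delta_rot": [0, 0, -0.4], "claw": 255},
  {"dp": [-0.1, 0, 0], "delta_rot": [0, 0, -0.5], "claw": 255},
  {"dp": [-0.1, 0, 0], "delta_rot": [0, 0, -0.58], "claw": 255},
  {"dp": [-0.1, 0, 0], "delta_rot": [0, 0, -0.58], "claw": 255},
], force=30)

```text
time_s: 8.2
eef_pos: [550.7, -127.4, 72.5]
tcp_rot: [-0.001, 0.503, 0.865, 0.0]
ft_force: [-0.4, -0.3, -1.0]
opening: 11.6
```

```bash
python3 - <<'E'
from h import *
goto([550.9,-128.2,72],.1954+np.pi/2); s=manip.state(); print(s['torque'],s['ft_force'])
E
```

```text
dp [-0.08 -0.03  0.04] rot [-0.001 -0.002  0.322] at [ 550.7 -127.4   72.5] q6 -0.75 t 8.2 F [-0.4 -0.3 -1. ] op 11.6
[ 0.00349843 -0.02970318 -0.00513814] [-0.36487287 -0.322131   -1.01824548]
```

It turns freely with negative tool-z, and the other way stopped with about 1 N·m. I'll continue that way to the end stop.

play_rows([
  {"dp": [0, 0, 0], "delta_rot": [0, 0, -0.12], "claw": 255},
  {"dp": [0, 0, 0], "delta_rot": [0, 0, -0.24], "claw": 255},
  {"dp": [0, 0, 0], "delta_rot": [0, 0, -0.36], "claw": 255},
  {"dp": [0, 0, 0], "delta_rot": [0, 0, -0.48], "claw": 255},
  {"dp": [0, 0, 0], "delta_rot": [0, 0, -0.6], "claw": 255},
  {"dp": [0, 0, 0], "delta_rot": [0, 0, -0.68], "claw": 255},
  {"dp": [0, 0, 0], "delta_rot": [0, 0, -0.68], "claw": 255},
], force=30)

```text
time_s: 8.9
eef_pos: [550.7, -127.5, 72.4]
tcp_rot: [-0.001, 0.186, 0.983, 0.001]
ft_force: [-0.6, 0.2, 0.8]
opening: 11.1
```

```bash
python3 - <<'E'
from h import *
goto([550.9,-128.2,72],.1954+np.pi/2); s=manip.state(); print(s['torque'],s['ft_force'])
E
```

```text
dp [-0.04 -0.06  0.04] rot [-0.    -0.003  1.001] at [ 550.7 -127.5   72.4] q6 -1.42 t 8.9 F [-0.6  0.2  0.8] op 11.1
[-0.03875386 -0.11592128  0.02404833] [-0.61249184  0.21150704  0.80481004]
```

Still free at 1.0 rad. I'll go on in small steps until the stop shows.

play_rows([
  {"dp": [0, 0, 0], "delta_rot": [0, 0, -0.05], "claw": 255},
  {"dp": [0, 0, 0], "delta_rot": [0, 0, -0.1], "claw": 255},
  {"dp": [0, 0, 0], "delta_rot": [0, 0, -0.15], "claw": 255},
  {"dp": [0, 0, 0], "delta_rot": [0, 0, -0.15], "claw": 255},
], force=30)

```text
time_s: 9.3
eef_pos: [550.7, -127.5, 72.4]
tcp_rot: [-0.001, 0.113, 0.994, 0.001]
ft_force: [0.5, 0.0, -1.0]
opening: 11.1
```

```bash
python3 - <<'E'
from h import *
goto([550.9,-128.2,72],.1954+np.pi/2); s=manip.state(); print(s['torque'],s['ft_force'])
E
```

```text
dp [-0.03 -0.06  0.04] rot [-0.    -0.003  1.148] at [ 550.7 -127.5   72.4] q6 -1.57 t 9.3 F [ 0.5  0.  -1. ] op 11.1
[-0.04111988 -0.0719639   0.06255141] [ 0.46919324  0.03156462 -0.95447365]
```

play_rows([
  {"dp": [0, 0, 0], "delta_rot": [0, 0, -0.04], "claw": 255},
  {"dp": [0, 0, 0], "delta_rot": [0, 0, -0.08], "claw": 255},
  {"dp": [0, 0, 0], "delta_rot": [0, 0, -0.08], "claw": 255},
], force=30)

```text
time_s: 9.6
eef_pos: [550.8, -127.6, 72.5]
tcp_rot: [-0.001, 0.075, 0.997, 0.001]
ft_force: [-0.2, 1.0, -0.4]
opening: 11.6
```

```bash
python3 - <<'E'
from h import *
goto([550.9,-128.2,72],.1954+np.pi/2); s=manip.state(); print(s['torque'],s['ft_force'])
E
```

```text
dp [-0.02 -0.06  0.05] rot [ 0.    -0.003  1.224] at [ 550.8 -127.6   72.5] q6 -1.65 t 9.6 F [-0.2  1.  -0.4] op 11.6
[ 0.05539306 -0.03971625 -0.41556735] [-0.18474111  0.99530696 -0.38041778]
```

Moment rises to -0.42 N·m, so the end stop is reached. Next is a gentle lift test.

play_rows([
  {"dp": [0, 0, 0], "delta_rot": [0, 0, 0.03], "claw": 255},
  {"dp": [0, 0, -0.2], "delta_rot": [0, 0, 0.03], "claw": 255},
  {"dp": [0, 0, -0.5], "delta_rot": [0, 0, 0.03], "claw": 255},
  {"dp": [0, 0, -0.9], "delta_rot": [0, 0, 0.03], "claw": 255},
  {"dp": [0, 0, -0.9], "delta_rot": [0, 0, 0.03], "claw": 255},
], force=40)

```text
time_s: 10.1
eef_pos: [551.1, -127.6, 82.3]
tcp_rot: [-0.0, 0.09, 0.996, 0.001]
ft_force: [0.0, -0.2, -0.7]
opening: 11.1
```

play_rows([
  {"dp": [0, 0, -1.5], "delta_rot": [0, 0, 0], "claw": 255},
  {"dp": [0, 0, -3], "delta_rot": [0, 0, 0], "claw": 255},
  {"dp": [0, 0, -5], "delta_rot": [0, 0, 0], "claw": 255},
  {"dp": [0, 0, -7.5], "delta_rot": [0, 0, 0], "claw": 255},
  {"dp": [0, 0, -10], "delta_rot": [0, 0, 0], "claw": 255},
  {"dp": [0, 0, -12.5], "delta_rot": [0, 0, 0], "claw": 255},
  {"dp": [0, 0, -15], "delta_rot": [0, 0, 0], "claw": 255},
  {"dp": [0, 0, -16.5], "delta_rot": [0, 0, 0], "claw": 255},
  {"dp": [0, 0, -16.5], "delta_rot": [0, 0, 0], "claw": 255},
  {"dp": [0, 0, -16.5], "delta_rot": [0, 0, 0], "claw": 255},
])

```text
time_s: 11.1
eef_pos: [551.4, -127.9, 247.9]
tcp_rot: [0.0, 0.09, 0.996, 0.001]
ft_force: [0.0, 0.5, -2.5]
opening: 11.0
```

```bash
python3 - <<'E'
from h import *
c=shot('scene','s3.png'); t=shot('top','t3.png')
for z in(245,190,160): print(z,proj(c,[551,-128,z]).round(0))
cv2.imwrite('pics/m3.png',np.hstack([cv2.resize(c['image'][20:300,80:420],None,fx=1.17,fy=1.17),cv2.resize(t['image'],(400,300))[:,:].copy() if 0 else cv2.copyMakeBorder(cv2.resize(t['image'],(400,300)),0,28,0,0,0)])[:,:,::-1])
goto([550.9,-128.2,247],.1954+np.pi/2)
E
```

```text
245 [199.  98.]
190 [202. 137.]
160 [204. 157.]
dp [-0.   -0.04 -0.04] rot [ 0.    -0.003  1.194] at [ 550.9 -127.8  246.6] q6 -1.62 t 11.2 F [ 0.4  0.2 -1.3] op 10.9
```

View pics/m3.png

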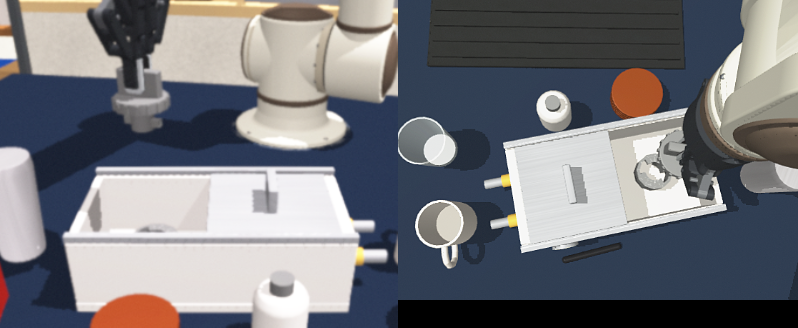

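The cap hangs upright in the fingers. Its foot is at scene pixel (206,131), which is about z 198 and nearly 100 mm above the box. The cover is open and the other things are in place. I'll settle, then hand in.

play_rows([
  {"dp": [0, 0, 0], "delta_rot": [0, 0, 0], "claw": 255},
  {"dp": [0, 0, 0], "delta_rot": [0, 0, 0], "claw": 255},
  {"dp": [0, 0, 0], "delta_rot": [0, 0, 0], "claw": 255},
  {"dp": [0, 0, 0], "delta_rot": [0, 0, 0], "claw": 255},
  {"dp": [0, 0, 0], "delta_rot": [0, 0, 0], "claw": 255},
])

```text
time_s: 11.7
eef_pos: [550.9, -127.8, 246.5]
tcp_rot: [-0.001, 0.09, 0.996, 0.001]
ft_force: [0.1, -0.1, -1.4]
opening: 11.2
```

```bash
python3 - <<'E'
from h import *
goto([550.9,-128.2,247],.1954+np.pi/2); print(abs(manip.state()['joint_velocities']).max()); manip.sign_off()
E
```

```text
dp [-0.   -0.04 -0.05] rot [ 0.    -0.003  1.194] at [ 550.9 -127.8  246.5] q6 -1.62 t 11.7 F [ 0.1 -0.1 -1.4] op 11.2
0.0008992849195830942
the job is handed in; nothing more can be done
```

I slid the cover open to its end stop, unscrewed the cap and lifted it straight out, then handed the job in at 11.7 s with the cap still held over its well.

**Thread:** The first try, clockwise seen from above, met about 1 N·m. The other way turned freely to the end stop at about 1.2 rad, so the thread is right-handed.

**Last checks:**
- **Cap held:** the fingers stand 11.2 mm apart on the wing and the wrist carries about 1.4 N, which fits the cap's weight.
- **Position:** the tool is within 1 mm of where I gripped the cap and still. The cap hangs upright in the picture, with its foot about 98 mm above the box top.
- **Surroundings:** the cover is open, and the other things in view have not visibly moved.

**Disagreement:** The well position from the camera and the one worked out from the cover's end stop differed by about 5 mm along the box. I gripped at the midpoint, and the side force was only about 2 N.

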